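Hold the kitchen machine on its third step

ROBOT

A 6-joint arm with a two-finger parallel gripper is mounted at the origin on the work surface. World frame = base frame: x ahead of the robot, y to its left, z up, the work surface at z = 0. Lengths are in m, angles in rad, forces in N, time in s.
With the tool pointing down it reaches from about 0.35 to 0.85 m from the base axis. Payload 8.1 kg.
Tool frame: the origin (TCP) lies at the very end of the fingers, on their centre line; the grasp point (between the pads) lies 19 mm behind it; z points along the fingers, y is the direction in which the jaws open and shut (so a half turn about z gives the same grasp; the last joint's range is limited). The gripper opens to 93 mm and grips with 3 to 60 N. Pads are 15 mm wide; open, the fingers measure 128 mm over their backs; the gripper's body (75 mm by 188 mm) begins 65 mm behind the grasp point.
Start: joints at [-1.198, 0.13, 1.488, -0, 1.523, -0.085], TCP at [0.265, -0.538, 0.219] pointing down, gripper open.
Joint ranges: [-2.96, 2.96], [-0.89, 2.26], [0.02, 2.5], [-1.34, 4.48], [0, 2.73], [-2.66, 2.66]. Speed limits (rad/s): [2.39, 2.39, 2.79, 3.14, 3.14, 3.14].

INTERFACE

Orientations are given as a rotation vector (axis times angle).
In Python, from plant import robot gives the robot as it stands.
- The arm moves only by the shell command python3 -m inch 'ROWS' [FORCE]. ROWS is JSON, a list that holds one entry, the list of rows, each a list of 7 numbers: the shift along the tool's x, y, z in cm, then the turn, a rotation vector about the tool's x, y, z in degrees, then the gripper command: -1 is fully open, 1 is shut, values between are in proportion. A call has 1 to 5 rows; each row shifts and turns the commanded pose from where the row before left it, along the tool's axes as they then stand; what a row does not reach is not made up. A row lasts 1/10 s, in which the tool goes at most 50 mm and 8.59 degrees, less where a joint would pass 70% of its speed; a pose out of reach is approached as far as the arm can. A call with a gripper value outside its range is refused whole. The fingers move at their own pace and stop on an object; FORCE is the grip in N (left out, the last holds). Time passes only in rows, so rows that do not move let the fingers close. It gives the time, the measured TCP pose, the force and the opening at its end, in the units of the state.
- robot.read_state(): the state, without advancing time (a new reading comes with each control period).
- robot.read_camera(name): name is "scene" or "top" or "wrist"; returns a dict with "image" (400x640x3 uint8, blue, green, red), "K" (3x3 intrinsics, pixels), "R" (3x3) and "t" (3): a world point X has camera coordinates R X + t; the wrist camera has in their place "tool_from_camera" (4x4, takes a point from camera to tool coordinates, whose origin is the TCP and whose axes are the flange's). Camera axes: x right, y down, z forward; pixel columns grow to the right and rows downward; lengths in m; the calibration is good to about 2 mm. A picture is of the moment at which its call begins: read the wrist's pose just before it. There is no depth.
- robot.close_job(): hands the job in, once; it reports no verdict.
The state is a dict: "t": time; "q": joint angles; "dq": joint speeds; "joint_torque": joint torques, N m; "tool_pos": TCP position; "orientation": TCP orientation; "force": force on the tool from outside, world axes, zero at the start; "wrist_torque": the same for the moment, N m; "opening": finger opening in m.
Only numpy, scipy, OpenCV 4.12 (cv2) and the standard library are available. Lean on these libraries where they do the work, as an engineer would, in place of code of your own. Each camera call takes 0.05 s, during which the arm holds its last target. There are 200 camera calls.

TASK

Start the white kitchen machine: press its green button fully down and let it spring back up. Then turn the black dial clockwise past its first two clicks to the third step (the big orange dot) and keep holding it there with the gripper's fingers, because it springs back to off by itself: finish with the fingers still holding the dial at the third step, and do not let go. Do not knock the spray bottle, the can or the mug about.

Things in the scene. Friction and masses are not known exactly. Their poses are not given: they have to be found in the camera images.
- machine: White food processor, fixed to the counter. Origin on the counter below the dial's axis, z up. Control deck: level top 85 mm above the counter, x -120 to +80, y -100 to +65 mm. To its +y side a round bowl tower, radius 85 mm, 251 mm high, centred at x 0, y +200 mm (casing between 70 mm high). The green button is on the deck at x -70, y -55 mm.
- dial_grip (a point): Grip point of the black dial, on its vertical axis, 40 mm above the deck. Disc of radius 29 mm, its top 14 mm above the deck, with an upright bar across it, 54 long, 14 thick, top 50 mm above the deck. The bar runs along this point's x (orange pointer end at -x); grip it across y. It turns with the dial; at off its axes are the machine's. Dots on the deck: white off, black 1, 2, big orange 3.
- dial (a joint): Dial angle in rad: 0 off, growing clockwise seen from above (the pointer goes from the machine's -x towards +y). Steps click at 0.4, 0.8 and 1.2; hard stop at 1.27. From anywhere a spring turns it back to 0 when let go: 0.07 N m at off rising to 0.13 N m at step 3; between steps each click adds, then takes away, about 0.04 N m.
- start_button_top (a point): Centre of the top of the green round push button (radius 15 mm) on the deck, 107 mm above the counter when up; round it a grey collar of radius 23 mm, 12 mm high.
- start_button (a joint): How far the button is pressed, in m: 0 up, 0.006 fully down. Spring: 1.5 N to start, 5 N fully down; it rises by itself.
- spray_bottle: Orange spray bottle with red trigger head, 76 mm wide, 229 mm high, loose; origin under its centre. To be left alone.
- can: Drinks can, radius 33 mm, 120 mm high, loose; origin under its centre. To be left alone.
- mug: Blue mug, radius 41 mm, 95 mm high, loose; origin under its centre, handle at its +y. To be left alone.

How it is judged:
On the way, in this order (a step that is already met when the one before it is completed fails the run):
1. the green button is pressed fully down (value of joint start_button above 0.005 m and value of joint dial below 0.2 rad), for 0.05 s.
2. the button has sprung back up, the dial still at off (value of joint start_button below 0.0012 m and value of joint dial below 0.2 rad), for 0.1 s.
3. the fingers hold the dial at the third step (value of joint dial above 1.1 rad and contact force between the fingers and dial above 0.5 N), for 0.5 s.
At the end, for the whole second after the job is handed in: The dial stands at the third step (joint above 1.1 rad; stop at 1.27), with the fingers pressing on it with more than 0.5 N, no loose thing leaning on the machine, the green button up (within 1.2 mm), and spray bottle, can and mug upright (within 0.25 rad) and within 30 mm of where they stood (all of step 3 and value of joint start_button below 0.0012 m and not (distance of any of spray_bottle, can, mug from where it was at the start of the episode above 0.03 m or angle between any of spray_bottle, can, mug's own z axis and vertical above 0.25 rad) and contact force between each of spray_bottle, can, mug and machine below 0.1 N); the arm keeps its last pose, push and grip.
It fails at once if the spray bottle, can or mug is shifted by more than 30 mm or tipped (distance of any of spray_bottle, can, mug from where it was at the start of the episode above 0.03 m or angle between any of spray_bottle, can, mug's own z axis and vertical above 0.25 rad).
It also fails if it takes over 54 s, if anything falls off the work surface, if the arm or the gripper's body presses on something with over 40 N, if the wrist force passes 120 N, or if a joint passes its speed limit or range.

## Working session

There is one attempt and no reset: what is moved stays moved. The work goes in short steps, Python scripts to look and compute and a shell command to move; the robot and the scene stay as the last step left them, time stands still between calls to the robot, and variables do not carry over. Pictures are saved under pics/ and viewed, about 8 in all and at most 12, crops included, and the job is handed in when it is done.

```bash
mkdir -p pics; ls; python3 - <<'E'
from plant import robot
import cv2,numpy as np
s=robot.read_state();print({k:np.round(v,3) for k,v in s.items()})
for n in("scene","top"):
    c=robot.read_camera(n);cv2.imwrite(f"pics/{n}0.png",c["image"]);np.savez(f"{n}.npz",**c);print(n,c["K"].round(1).tolist(),c["R"].round(3).tolist(),c["t"].round(3))
E
```

```text
pics
{'t': np.float64(0.0), 'q': array([-1.198,  0.131,  1.489,  0.   ,  1.523, -0.085]), 'dq': array([ 0.001,  0.   ,  0.002, -0.002, -0.   , -0.   ]), 'joint_torque': array([-0.0000e+00, -5.5985e+01, -4.9176e+01,  7.7000e-02,  3.5000e-02,
       -0.0000e+00]), 'tool_pos': array([ 0.265, -0.538,  0.218]), 'orientation': array([-3.058, -0.712,  0.   ]), 'force': array([ 0.285, -1.004,  0.364]), 'wrist_torque': array([-0.027,  0.032, -0.007]), 'opening': np.float64(0.093)}
scene [[423.1, 0.0, 318.9], [0.0, 423.1, 191.6], [0.0, 0.0, 1.0]] [[-0.029, 1.0, 0.012], [0.844, 0.031, -0.535], [-0.535, -0.006, -0.845]] [ 0.075 -0.444  1.341]
top [[361.9, 0.0, 321.4], [0.0, 361.9, 199.2], [0.0, 0.0, 1.0]] [[-0.017, -1.0, 0.001], [-0.979, 0.017, -0.203], [0.203, -0.005, -0.979]] [-0.04   0.599  0.615]
```

View pics/scene0.png

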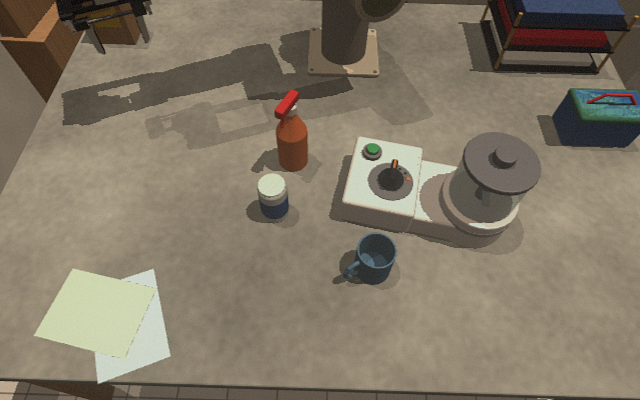

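View pics/top0.png

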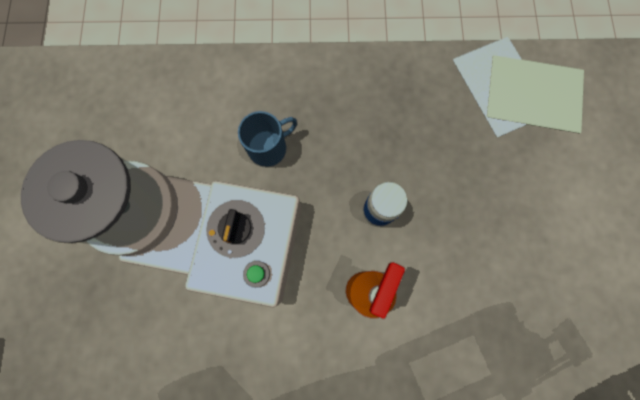

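The scene view shows the button at about (372,150), the dial at (393,178), the bottle at (292,140), the can at (273,195) and the mug at (375,258). In the top view the button is at (256,273), the dial at (235,228), the can at (388,205), the bottle at (375,292) and the mug at (262,135). Next I measure these.

```bash
cat > h.py <<'E'
import numpy as np,cv2
def load(n): return dict(np.load(n+".npz"))
def ray(c,p):
    d=c["R"].T@np.linalg.inv(c["K"])@np.array([p[0],p[1],1.]); o=-c["R"].T@c["t"]; return o,d
def onz(c,p,z):
    o,d=ray(c,p); return o+d*(z-o[2])/d[2]
def tri(ca,pa,cb,pb):
    A=[];b=[]
    for c,p in((ca,pa),(cb,pb)):
        o,d=ray(c,p);d=d/np.linalg.norm(d);M=np.eye(3)-np.outer(d,d);A.append(M);b.append(M@o)
    return np.linalg.lstsq(np.vstack(A),np.hstack(b),rcond=None)[0]
def blob(m):
    n,l,s,ce=cv2.connectedComponentsWithStats(m.astype(np.uint8));i=1+np.argmax(s[1:,4]);return ce[i],s[i],l==i
E
python3 - <<'E'
from h import *
C={n:load(n) for n in("scene","top")};g={}
for n,c in C.items():
    im=c["image"];hsv=cv2.cvtColor(im,cv2.COLOR_BGR2HSV);H,S,V=cv2.split(hsv)
    x0,y0,x1,y1=(335,130,425,235) if n=="scene" else (183,180,302,307)
    roi=np.zeros(H.shape,bool);roi[y0:y1,x0:x1]=1
    p,s,_=blob((H>45)&(H<85)&(S>120)&(V>60)&roi);g[n]=p;print(n,"button",p.round(1),s[4],onz(c,p,.107).round(4))
    q,s,_=blob((V<60)&roi);print("dark",q.round(1),s,onz(c,q,.12).round(4))
    m=(H>5)&(H<20)&(S>140)&(V>100)&roi
    k,l,s,ce=cv2.connectedComponentsWithStats(m.astype(np.uint8))
    for i in range(1,k):
        if s[i,4]>3: print(" orange",ce[i].round(1),s[i,4],onz(c,ce[i],.085).round(4),onz(c,ce[i],.135).round(4))
    w,s,mm=blob((V>150)&(S<50)&roi);print("white",s)
    h=cv2.convexHull(cv2.findContours(mm.astype(np.uint8),0,1)[0][0] if 0 else np.argwhere(mm)[:,::-1].astype(np.int32))
    r=cv2.minAreaRect(h);
    for v in cv2.approxPolyDP(h,6,True)[:,0]: print("  corner",v,onz(c,v,.085).round(3))
    print("rect@",r)
print("tri button",tri(C["scene"],g["scene"],C["top"],g["top"]).round(4))
t=C["top"]
for nm,p,z in(("can",(388,201),.12),("bottle",(368,296),.1),("redA",(397,266),.21),("redB",(380,316),.21),("mug",(261,131),.095),("handle",(292,124),.07)): print(nm,onz(t,p,z).round(3))
crop=lambda c,x,y,w,h,f:cv2.resize(c["image"][y:y+h,x:x+w],None,fx=f,fy=f,interpolation=cv2.INTER_CUBIC)
a=crop(C["scene"],340,130,90,100,4);b=crop(t,185,175,110,100*1,4)
cv2.imwrite("pics/crop1.png",np.hstack([a,b]))
E
```

```text
scene button [372.  146.9] 27 [0.4658 0.0626 0.107 ]
dark [390.3 178.6] [378 160  26  31 404] [0.564  0.0979 0.12  ]
 orange [394.4 163.5] 24 [0.4963 0.117  0.085 ] [0.5333 0.1065 0.135 ]
 orange [408.1 178.4] 15 [0.5379 0.146  0.085 ] [0.5723 0.1336 0.135 ]
white [ 344  137   81   82 3303]
  corner [424 218] [0.641 0.172 0.085]
  corner [344 200] [ 0.602 -0.003  0.085]
  corner [359 137] [0.418 0.035 0.085]
  corner [422 149] [0.45  0.187 0.085]
rect@ ((390.9723205566406, 176.12278747558594), (82.88103485107422, 68.72139739990234), 12.72435474395752)
top button [255.3 273.6] 219 [0.4639 0.0622 0.107 ]
dark [237.  226.5] [222 210  30  34 639] [0.5418 0.092  0.12  ]
 orange [228.8 226.8] 4 [0.5464 0.1148 0.085 ] [0.5397 0.1021 0.135 ]
 orange [224.2 239.2] 5 [0.5244 0.122  0.085 ] [0.5194 0.1088 0.135 ]
white [ 183  182  115  125 7488]
  corner [297 198] [ 0.596 -0.007  0.085]
  corner [274 305] [0.411 0.033 0.085]
  corner [186 288] [0.442 0.184 0.085]
  corner [183 242] [0.521 0.194 0.085]
  corner [194 182] [0.629 0.181 0.085]
rect@ ((236.03016662597656, 242.00567626953125), (104.73731231689453, 112.53887176513672), 10.619654655456543)
tri button [0.4639 0.0628 0.1045]
can [ 0.581 -0.164  0.12 ]
bottle [ 0.424 -0.125  0.1  ]
redA [ 0.47  -0.154  0.21 ]
redB [ 0.404 -0.127  0.21 ]
mug [0.722 0.059 0.095]
handle [0.746 0.004 0.07 ]
```

View pics/crop1.png

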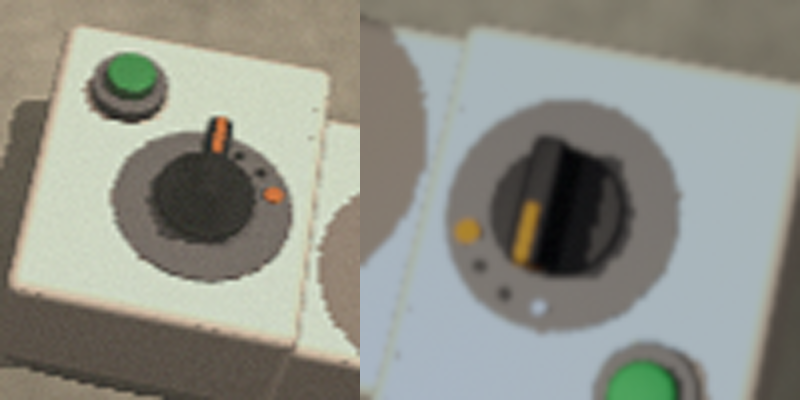

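The button triangulates to (0.464, 0.0627), with z 0.1045 against the expected 0.107. The deck edges give a machine yaw of about -0.207 rad, so the dial axis is at about (0.544, 0.102). The orange dot's bearing agrees with that. I raise the tool over the bottle (229 mm high) and go above the button with the fingers shut.

```bash
python3 -m inch '[[[0,0,-4,0,0,0,1],[0,0,-4,0,0,0,1],[0,0,-4,0,0,0,1],[0,0,0,0,0,0,1]]]' 20
python3 -m inch '[[[2.8,-2.8,0,0,0,0,1],[2.8,-2.8,0,0,0,0,1],[2.8,-2.8,0,0,0,0,1],[2.8,-2.8,0,0,0,0,1],[2.8,-2.8,0,0,0,0,1]]]'
```

```text
t: 0.5
tool_pos: [0.266, -0.5401, 0.3459]
orientation: [3.05, 0.711, 0.002]
force: [0.2, -0.3, 0.8]
opening: 0.0657
t: 1.0
tool_pos: [0.3289, -0.349, 0.3375]
orientation: [-3.058, -0.712, 0.001]
force: [0.3, -0.5, 0.1]
opening: 0.0257
```

```bash

python3 -m inch '[[[2.8,-2.8,0,0,0,0,1],[2.8,-2.8,0,0,0,0,1],[2.8,-2.8,0,0,0,0,1],[2.8,-2.8,0,0,0,0,1],[2.8,-2.8,0,0,0,0,1]]]'
python3 -m inch '[[[2.8,-2.8,0,0,0,0,1],[2.8,-2.8,0,0,0,0,1],[2.8,-2.8,0,0,0,0,1],[2.8,-2.8,0,0,0,0,1],[2.8,-2.8,0,0,0,0,1]]]'
python3 -m inch '[[[2.4,-3,0,0,0,0,1],[0,0,0,0,0,0,1],[0,0,0,0,0,0,1]]]'
cat >> h.py <<'E'
from scipy.spatial.transform import Rotation as Ro
def delta(s,target):
    return Ro.from_rotvec(s["orientation"]).as_matrix().T@(np.array(target)-s["tool_pos"])*100
def wrist(robot,name):
    s=robot.read_state();c=robot.read_camera("wrist");T=c["tool_from_camera"]
    Rt=Ro.from_rotvec(s["orientation"]).as_matrix();Rw=Rt@T[:3,:3];o=Rt@T[:3,3]+s["tool_pos"]
    c["R"]=Rw.T;c["t"]=-Rw.T@o;cv2.imwrite(f"pics/{name}.png",c["image"]);return s,c
E
python3 - <<'E'
from h import *
from plant import robot
s,c=wrist(robot,"w1");np.savez("w1.npz",**{k:c[k] for k in("image","K","R","t")})
print(s["q"].round(3),s["tool_pos"].round(4),delta(s,[.464,.0627,.115]).round(2))
hsv=cv2.cvtColor(c["image"],cv2.COLOR_BGR2HSV);H,S,V=cv2.split(hsv)
p,st,_=blob((H>45)&(H<85)&(S>120)&(V>60));print(p,st,onz(c,p,.107).round(4))
k,l,st,ce=cv2.connectedComponentsWithStats(((H>5)&(H<20)&(S>140)&(V>100)).astype(np.uint8))
for i in range(1,k):
    if st[i,4]>10: print(" orange",ce[i].round(1),st[i],onz(c,ce[i],.085).round(4),onz(c,ce[i],.135).round(4))
E
```

```text
t: 1.5
tool_pos: [0.3926, -0.1617, 0.3377]
orientation: [-3.059, -0.712, 0.001]
force: [0.4, -0.2, 0.8]
opening: 0.0004
t: 2.0
tool_pos: [0.4563, 0.0259, 0.3377]
orientation: [-3.059, -0.713, 0.001]
force: [1.1, -0.8, 0.3]
opening: 0.0007
t: 2.3
tool_pos: [0.4642, 0.0623, 0.3376]
orientation: [-3.059, -0.716, 0.003]
force: [-1.0, -0.7, 0.4]
opening: 0.0008
[ 0.024 -0.244  1.634 -0.     1.753  1.135] [0.4642 0.0623 0.3376] [ 0.03 -0.03 22.26]
[321.5347432  169.56193353] [312 160  20  20 331] [0.464  0.0641 0.107 ]
 orange [290.2  89.5] [287  86   8   8  55] [0.5362 0.145  0.085 ] [0.535  0.1388 0.135 ]
 orange [313.6 107.6] [306  98  16  20 108] [0.5294 0.1081 0.085 ] [0.529  0.1063 0.135 ]
 orange [447.6 248.4] [ 418  232   48   39 1001] [ 0.4378 -0.1559  0.085 ] [ 0.4484 -0.1261  0.135 ]
 orange [328.  279.6] [326 264   5  31 113] [ 0.3138 -0.021   0.085 ] [ 0.3392 -0.0074  0.135 ]
 orange [316.6 291.9] [315 288   4   9  31] [ 0.2873 -0.0149  0.085 ] [ 0.3159 -0.002   0.135 ]
 orange [328.1 307.9] [326 295   5  25  96] [ 0.27   -0.0432  0.085 ] [ 0.3006 -0.0269  0.135 ]
 orange [316.6 307.2] [315 298   4  17  51] [ 0.2631 -0.0266  0.085 ] [ 0.2946 -0.0123  0.135 ]
```

View pics/w1.png

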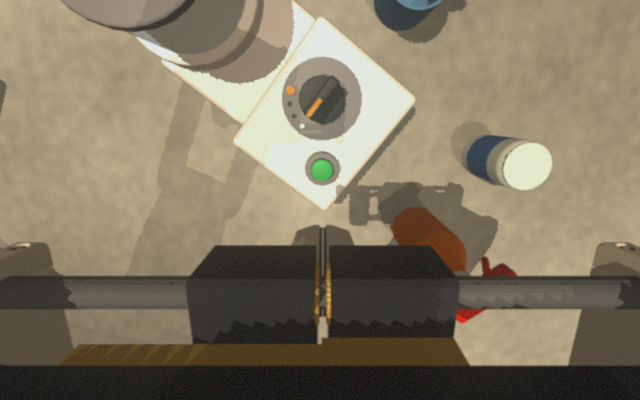

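The wrist view shows the button at (322,170), which is (0.464, 0.064). The dial is at (322,98) with its orange dot at (290,90), and all of it agrees with the fixed cameras. The TCP is above the button, so I descend.

```bash

python3 -m inch '[[[0,0,4.5,0,0,0,1],[0,0,4.5,0,0,0,1],[0,0,4.5,0,0,0,1],[0,0,4.5,0,0,0,1],[0,0,3,0,0,0,1]]]' 20
python3 -m inch '[[[0,-0.1,0,0,0,0,1],[0,0,0.5,0,0,0,1],[0,0,0.5,0,0,0,1],[0,0,0,0,0,0,1]]]'
```

```text
t: 2.85
tool_pos: [0.4625, 0.06, 0.125]
orientation: [-3.06, -0.709, 0.006]
force: [-1.2, -0.2, 0.1]
opening: 0.0004
t: 3.25
tool_pos: [0.4652, 0.0623, 0.12]
orientation: [3.059, 0.712, 0.004]
force: [-0.7, 0.5, 0.5]
opening: 0.0006
```

```bash

python3 -m inch '[[[0,0,0.5,0,0,0,1],[0,0,0.5,0,0,0,1],[0,0,0,0,0,0,1]]]'
python3 -m inch '[[[0,0,0.3,0,0,0,1],[0,0,0,0,0,0,1]]]'
```

```text
t: 3.55
tool_pos: [0.4637, 0.0626, 0.108]
orientation: [-3.059, -0.713, 0.001]
force: [-0.7, 0.0, -0.6]
opening: 0.0006
t: 3.75
tool_pos: [0.4642, 0.0627, 0.1056]
orientation: [-3.06, -0.713, -0.0]
force: [-0.5, -0.0, 3.1]
opening: 0.0005
```

```bash

python3 -m inch '[[[0,0,0.3,0,0,0,1],[0,0,0,0,0,0,1]]]'
python3 -m inch '[[[0,0,0.3,0,0,0,1],[0,0,0,0,0,0,1]]]'
```

```text
t: 3.95
tool_pos: [0.4644, 0.0626, 0.1027]
orientation: [3.06, 0.713, 0.001]
force: [-0.2, 0.6, 3.3]
opening: 0.0006
t: 4.15
tool_pos: [0.4646, 0.0627, 0.1011]
orientation: [3.059, 0.713, 0.001]
force: [-5.4, 0.7, 13.9]
opening: 0.0004
```

Nearly 14 N, well over the 5 N full-press spring, so it has bottomed. I hold it briefly and then rise.

```bash

python3 -m inch '[[[0,0,0.05,0,0,0,1],[0,0,0,0,0,0,1]]]'
python3 -m inch '[[[0,0,-2,0,0,0,1],[0,0,-3.5,0,0,0,1],[0,0,-3.5,0,0,0,0],[0,0,-3.5,0,0,0,0],[0,0,0,0,0,0,0]]]'
for i in 1; do :; done
python3 -m inch '[[[0,0,0,0,0,-8,0],[0,0,0,0,0,-8,0],[0,0,0,0,0,-8,0],[0,0,0,0,0,-8,0],[0,0,0,0,0,-8,0]]]'
python3 -m inch '[[[0,0,0,0,0,-8,0],[0,0,0,0,0,-8,0],[0,0,0,0,0,-8,0],[0,0,0,0,0,-8,0],[0,0,0,0,0,-8,0]]]'
python3 -m inch '[[[0,0,0,0,0,-8,0],[0,0,0,0,0,-8,0],[0,0,0,0,0,-8,0],[0,0,0,0,0,-8,0],[0,0,0,0,0,-8,0]]]'
python3 -m inch '[[[0,0,0,0,0,-8,0],[0,0,0,0,0,-8,0],[0,0,0,0,0,-6,0],[0,0,0,0,0,0,0],[0,0,0,0,0,0,0]]]'
python3 - <<'E'
from h import *
from plant import robot
s,c=wrist(robot,"w2")
Rt=Ro.from_rotvec(s["orientation"]).as_matrix()
print(s["q"].round(3),s["tool_pos"].round(4),"tool y",Rt[:,1].round(3),"yaw",np.degrees(np.arctan2(Rt[1,1],Rt[0,1])),"delta dial",delta(s,[.544,.102,.2]).round(2))
hsv=cv2.cvtColor(c["image"],cv2.COLOR_BGR2HSV);H,S,V=cv2.split(hsv)
k,l,st,ce=cv2.connectedComponentsWithStats(((H>5)&(H<20)&(S>140)&(V>100)).astype(np.uint8))
for i in range(1,k):
    if st[i,4]>10: print(" orange",ce[i].round(1),st[i],onz(c,ce[i],.085).round(4),onz(c,ce[i],.135).round(4))
np.savez("w2.npz",**{k:c[k] for k in("image","K","R","t")})
E
```

```text
t: 4.35
tool_pos: [0.4647, 0.0627, 0.101]
orientation: [3.059, 0.713, 0.002]
force: [-7.4, 0.1, 18.0]
opening: 0.0003
t: 4.85
tool_pos: [0.4669, 0.0626, 0.2295]
orientation: [3.058, 0.712, 0.013]
force: [0.3, 0.1, -0.4]
opening: 0.0196
t: 5.35
tool_pos: [0.4637, 0.0625, 0.2228]
orientation: [-2.626, -1.723, 0.002]
force: [0.4, -0.3, -0.1]
opening: 0.0463
t: 5.85
tool_pos: [0.4637, 0.0625, 0.2228]
orientation: [-1.878, -2.517, 0.002]
force: [0.2, 1.2, -0.1]
opening: 0.0468
t: 6.35
tool_pos: [0.4637, 0.0625, 0.2228]
orientation: [-0.903, -3.007, 0.001]
force: [-0.2, 0.4, -0.1]
opening: 0.0464
t: 6.85
tool_pos: [0.4638, 0.0625, 0.2233]
orientation: [-0.327, -3.123, 0.0]
force: [1.0, -0.3, 0.2]
opening: 0.0465
[ 0.024 -0.235  1.832 -0.     1.545 -1.338] [0.4638 0.0625 0.2233] tool y [ 0.207  0.978 -0.   ] yaw 78.04334048032104 delta dial [-7.03  5.52  2.32]
 orange [107.1 194.9] [  46  148  121   91 6207] [ 0.4261 -0.1542  0.085 ] [ 0.4211 -0.1162  0.135 ]
 orange [413.1 237.4] [408 233  11  10  85] [0.5371 0.1454 0.085 ] [0.5139 0.1341 0.135 ]
 orange [214.5 304.3] [213 287   5  37  86] [ 0.5708 -0.084   0.085 ] [ 0.542  -0.0576  0.135 ]
 orange [429.6 306. ] [425 287   8  37 110] [0.6232 0.1524 0.085 ] [0.5858 0.14   0.135 ]
```

View pics/w2.png

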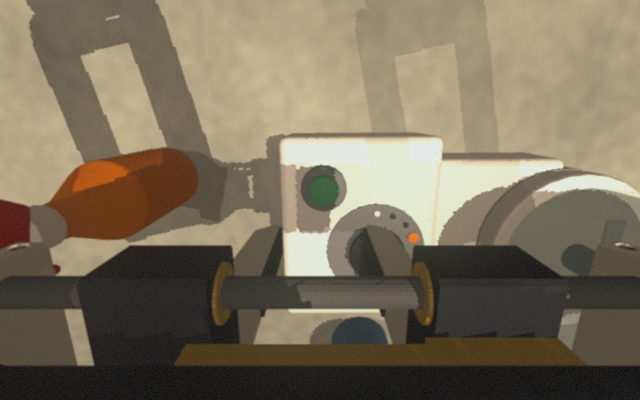

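The deck edges line up with the picture, so the jaw direction is right. The button at (322,190) is back up, and the dial is at (372,240). The wrist camera will swing towards the bowl tower when the dial turns, so I check its offset first.

```bash
python3 - <<'E'
from h import *
from plant import robot
c=robot.read_camera("wrist");print(c["tool_from_camera"].round(3).tolist())
t=load("top")
for p in((211.7,232.7),): print(onz(t,p,.085).round(4))
# expected dot direction
y=-.207;o=np.array([.544,.102])
for n,d in (("w1",[.5362,.145]),("scene",[.5379,.146]),("w2",[.5371,.1454])):
    v=np.array(d)-o;r=Ro.from_euler('z',-y).as_matrix()[:2,:2]@v;print(n,r.round(4),"angle",np.arctan2(r[1],-r[0]).round(3))
E
```

```text
[[0.0, -0.968, -0.251, 0.07], [1.0, -0.0, 0.001, -0.0], [-0.001, -0.251, 0.968, -0.166], [0.0, 0.0, 0.0, 1.0]]
[0.5363 0.1446 0.085 ]
w1 [-0.0165  0.0405] angle 1.184
scene [-0.015   0.0418] angle 1.226
w2 [-0.0157  0.0411] angle 1.206
```

The camera will sit at about z 0.27 and about 90 mm out, which clears the bowl (115 mm out). The dot lies at dial angle 1.206, which confirms the axis. I move over the dial and descend.

```bash

python3 -m inch '[[[-3.5,2.75,0,0,0,0,0],[-3.5,2.75,0,0,0,0,0],[0,0,2,0,0,0,0],[0,0,0,0,0,0,0],[0,0,0,0,0,0,0]]]' 25
python3 -m inch '[[[0,0,2,0,0,0,0],[0,0,2,0,0,0,0],[0,0,0,0,0,0,0]]]'
python3 - <<'E'
from h import *
from plant import robot
s,c=wrist(robot,"w3")
print(s["tool_pos"].round(4),s["force"].round(1),delta(s,[.544,.102,.108]).round(2))
t=robot.read_camera("top")["image"][150:300,160:340]
cv2.imwrite("pics/c3.png",np.hstack([cv2.resize(c["image"],(480,300)),cv2.resize(t,(320,300))]))
E
```

```text
t: 7.45
tool_pos: [0.543, 0.102, 0.2036]
orientation: [-0.323, -3.123, 0.001]
force: [-0.6, -0.1, 0.1]
opening: 0.0465
t: 7.75
tool_pos: [0.542, 0.1016, 0.1628]
orientation: [-0.323, -3.122, 0.001]
force: [-0.3, 0.4, -0.7]
opening: 0.0465
[0.542  0.1016 0.1628] [-0.3  0.4 -0.7] [-0.2   0.08  5.47]
```

View pics/c3.png

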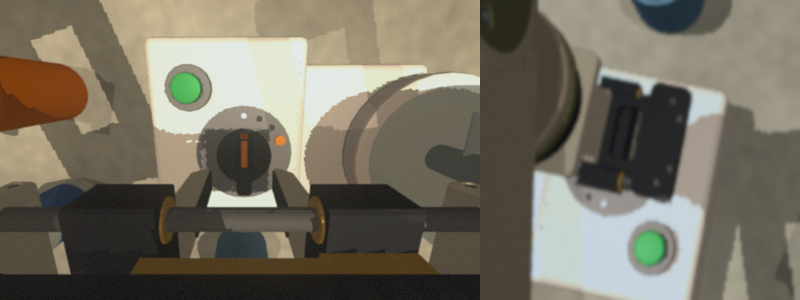

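The wrist view (left) has the bar upright at x≈245, between the fingers (centre about 242), with the pointer still at off. The button is up. I descend and grip.

```bash

python3 -m inch '[[[-0.1,0.05,2,0,0,0,0],[0,0,2,0,0,0,0],[0,0,1,0,0,0,0],[0,0,0.3,0,0,0,0],[0,0,0,0,0,0,0]]]' 25
python3 -m inch '[[[0,0,0,0,0,0,1],[0,0,0,0,0,0,1],[0,0,0,0,0,0,1],[0,0,0,0,0,0,1],[0,0,0,0,0,0,1]]]' 25
```

```text
t: 8.35
tool_pos: [0.5453, 0.1024, 0.112]
orientation: [0.322, 3.124, 0.0]
force: [0.7, 0.9, -0.2]
opening: 0.0466
t: 8.85
tool_pos: [0.5452, 0.1029, 0.1114]
orientation: [0.322, 3.125, 0.001]
force: [0.7, -0.0, 1.5]
opening: 0.014
```

Gripped at an opening of 14 mm, which is the bar's thickness. Now I turn it clockwise (+tool z).

```bash

python3 -m inch '[[[0,0,0,0,0,6,1],[0,0,0,0,0,6,1],[0,0,0,0,0,6,1],[0,0,0,0,0,6,1],[0,0,0,0,0,0,1]]]' 50
python3 -m inch '[[[0,0,0,0,0,6,1],[0,0,0,0,0,6,1],[0,0,0,0,0,6,1],[0,0,0,0,0,6,1],[0,0,0,0,0,0,1]]]'
python3 - <<'E'
from plant import robot
s=robot.read_state();print(s["force"].round(1),s["wrist_torque"].round(3),s["q"].round(2))
E
```

```text
t: 9.35
tool_pos: [0.545, 0.1024, 0.1114]
orientation: [0.967, 2.989, -0.0]
force: [-1.8, -0.4, 3.6]
opening: 0.0133
t: 9.85
tool_pos: [0.5446, 0.102, 0.1114]
orientation: [-1.565, -2.723, 0.002]
force: [-3.5, -2.0, 5.4]
opening: 0.0134
[-3.5 -2.   5.4] [-0.436  0.687  0.174] [ 0.09  0.08  1.74 -0.    1.32 -0.43]
```

```bash

python3 -m inch '[[[0,0,0,0,0,6,1],[0,0,0,0,0,6,1],[0,0,0,0,0,6,1],[0,0,0,0,0,4,1],[0,0,0,0,0,0,1]]]' 50
python3 -m inch '[[[0,0,0,0,0,0,1],[0,0,0,0,0,0,1],[0,0,0,0,0,0,1],[0,0,0,0,0,0,1],[0,0,0,0,0,0,1]]]'
python3 - <<'E'
from h import *
from plant import robot
s,c=wrist(robot,"w4")
R=Ro.from_rotvec(s["orientation"]).as_matrix();print(s["force"].round(1),s["wrist_torque"].round(3),s["q"].round(2),"dial est",-.207+np.pi/2-np.arctan2(R[1,1],R[0,1]))
t=robot.read_camera("scene")["image"][120:245,330:430]
cv2.imwrite("pics/c4.png",np.hstack([cv2.resize(c["image"],(480,300)),cv2.resize(t,(240,300))]))
E
```

```text
t: 10.35
tool_pos: [0.5441, 0.1018, 0.1114]
orientation: [-2.055, -2.376, 0.003]
force: [-7.0, -2.9, 7.7]
opening: 0.0138
t: 10.85
tool_pos: [0.5441, 0.1018, 0.1114]
orientation: [-2.052, -2.378, 0.003]
force: [-6.9, -3.2, 7.0]
opening: 0.0135
[-6.9 -3.2  7. ] [-0.62   1.157  0.145] [ 0.09  0.08  1.74 -0.    1.32 -0.05] dial est 1.216547525085665
```

View pics/c4.png

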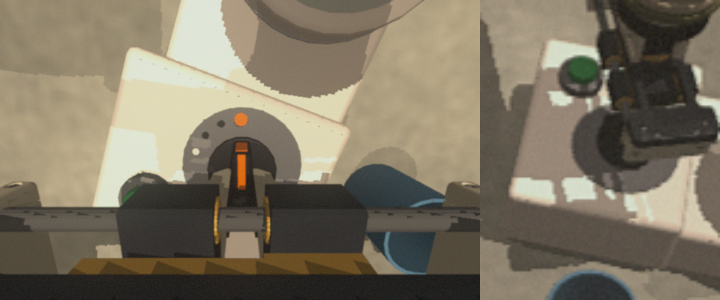

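The pointer at (241,160) points straight at the big orange dot at (241,119). The button is up, the mug is untouched, and the pose stayed put over 0.5 s. I check the loose things numerically and hand in.

```bash

python3 -m inch '[[[0,0,0,0,0,0,1],[0,0,0,0,0,0,1]]]'
python3 - <<'E'
from h import *
from plant import robot
c=robot.read_camera("scene")["image"];a=load("scene")["image"]
for n,(x,y,w,h) in dict(bottle=(272,90,40,85),can=(255,172,36,48),mug=(342,245,56,45)).items():
    d=cv2.absdiff(c,a)[y:y+h,x:x+w].max(2);print(n,"changed px share",(d>60).mean().round(3))
print(robot.read_state()["opening"],robot.close_job())
E
```

```text
t: 11.15
tool_pos: [0.5441, 0.1018, 0.1114]
orientation: [-2.051, -2.378, 0.004]
force: [-5.7, -3.3, 8.0]
opening: 0.0138
bottle changed px share 0.023
can changed px share 0.009
mug changed px share 0.0
the job is handed in; nothing more can be done
0.013996506625223155 None
```

I pressed the green button with the closed fingers until it bottomed, at 14–18 N against a spring of 5 N when fully down. I then lifted off, and the later pictures show the button back up. Next I gripped the dial bar (opening 14 mm, the bar's thickness) and turned it clockwise 70°. I handed the job in at about 11 s of the 54 s, still holding it with the grip set to 50 N.

**Dial:** from the gripper's direction it stands at about 1.22 rad. The wrist picture shows its pointer on the big orange dot. The pose was steady over the last 0.8 s.

**Spray bottle, can and mug:** the scene picture barely changed around them (at most 2.3% of pixels), so they appear untouched.

**Limits of the checks:** no check failed. The wrist read a small steady force of about 6–8 N, because the grip sits slightly off the dial's axis. The joint values and the verdict could not be read directly.

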